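# Set the shaker's amplitude fader and arm its guarded drive switch

### The job

Get the sieve shaker's drive console ready to run. First, with the clear safety cover still shut, slide the black fader grip along its track until it stands level with the tip of the set-point pointer; then swing the clear cover up until it stands upright, throw the toggle lever beneath it all the way over to the side nearer the fader, and shut the cover again completely, leaving the fader at the pointer. Do not disturb the loose things standing round the console.

Things in the scene. Friction and masses are not known exactly. Their poses are not given: they have to be found in the camera images.
- console: Grey control console with an aluminium panel on top, fixed to the table, 160 mm deep (x), 270 mm wide (y), panel 55 mm above the table. Origin: centre of its underside. x points from its front to its rear edge (away from the robot at yaw 0), y to its left, z up. In its frame the fader track lies on y = -68 mm, parallel to x; the guard and toggle are centred on y = +65 mm.
- fader (a joint): Travel of the fader along its track, m: 0 at the end nearer the robot, 0.110 at the far end, growing along the console's +x. Takes about 2 N to slide and stays where it is left.
- fader_top (a point): Centre of the top of the fader's black upright grip: 24 mm along the track (x), 30 mm wide (y), 55 mm tall from the panel, with a white line across its top at its centre. It can be pinched across its 30 mm width.
- pointer: Low dark steel set-point pointer, fixed on the console to the right (-y) of the fader track, 11 mm tall. Origin: on the panel, at the tip of the point, which looks towards the track (+y) and ends 20 mm from the track's centre line. Axes as the console's. The fader is set when fader_top has the same position along the console's x as this origin.
- guard (a joint): Opening angle of the clear safety cover, rad: 0 shut, 1.8 fully back (stop). Its front rises and swings back, away from the robot. The hinge is stiff: the cover stays at any angle where it is left, and 2 to 3 N at the bar move it.
- guard_bar (a point): Middle of the cover's lift bar: round steel, 10 mm thick, 76 mm long between two side arms (66 mm free), parallel to the console's y, 40 mm in front of the cover. At cover angle a it lies, from the hinge in the console's x and z, at x = -130 cos a + 60 sin a, z = 130 sin a + 60 cos a (mm); shut, 118 mm above the table. It can turn between the fingers of an upright gripper.
- guard_hinge (a point): Middle of the cover's hinge line (parallel to the console's y), at the rear of the console: x = 72, y = 65 mm in its frame, 58 mm above the table. The cover is a clear box with thin steel edges, open below, 90 mm deep, 92 mm wide, 66 mm tall, walls 4 mm, hinged at its lower rear edge.
- toggle (a joint): Angle of the toggle lever under the cover, rad: about 0 leaning to the left (console +y, away from the fader; off), 1.0 fully over to the right (-y, towards the fader; armed). Stays where it is left; about 2 N at the tip move it.
- toggle_tip (a point): Centre of the 20 mm ball on the end of the steel toggle lever (12 mm thick, 46 mm from pivot to this point). The pivot lies at x = 18, y = 65 mm in the console's frame, 61 mm above the table; the lever swings about the console's x, 0.5 rad to either side of upright, so the tip travels about 44 mm in y.
- tin_a: Round lidded metal sample tin, 61 mm across, 35 mm tall, loose bystander on the table. Origin: centre of its underside.
- stone_core: Grey stone core cylinder, 50 mm across, 42 mm tall, loose bystander. Origin: centre of its underside.
- mortar: White mortar bowl, 78 mm across, 46 mm tall, loose bystander. Origin: centre of its underside.
- steel_can: Open steel can, 70 mm across, 62 mm tall, loose bystander. Origin: centre of its underside.

How it is judged:
On the way, in this order (a step that is already met when the one before it is completed fails the run):
1. the fader is level with the pointer (within 6 mm) while the cover is shut and the toggle off (x of fader_top in the frame of pointer between -0.006 and 0.006 m and value of joint guard below 0.15 rad and value of joint toggle below 0.3 rad), for 0.2 s.
2. the cover is lifted open (past 75 degrees) with the toggle still off (value of joint guard above 1.3 rad and value of joint toggle below 0.3 rad), for 0.1 s.
3. the toggle is thrown fully over towards the fader while the cover is open (value of joint toggle above 0.85 rad and value of joint guard above 0.9 rad), for 0.1 s.
At the end, for the whole second after the job is handed in: The cover is shut (within 0.06 rad, 8 mm at its bar), the toggle lies fully over on the fader's side (0.85 rad or more of 1.0), and the centre of the fader grip is level with the pointer's tip within 6 mm along the track (value of joint guard below 0.06 rad and value of joint toggle above 0.85 rad and x of fader_top in the frame of pointer between -0.006 and 0.006 m); the robot touches nothing.
It fails at once if a bystander (tin, stone core, mortar or can) is moved more than 25 mm (distance of any of tin_a, stone_core, mortar, steel_can from where it was at the start of the episode above 0.025 m).
It also fails if it takes over 67 s, if anything falls off the work surface, if the arm or the gripper's body presses on something with over 40 N, if the wrist force passes 120 N, or if a joint passes its speed limit or range.

### The arm

A 6-joint arm with a two-finger parallel gripper is mounted at the origin on a cart in front of the work surface, level with it; the furniture and walls round the work are solid. World frame = base frame: x ahead of the robot, y to its left, z up, the work surface at z = 0. Lengths are in m, angles in rad, forces in N, time in s.
With the tool pointing down it reaches from about 0.2 to 0.875 m from the base axis. Payload 3.4 kg.
Tool frame: the origin (TCP) lies between the finger pads; the fingertips stand 25 mm ahead of it and the grasp point (between the pads) lies 6 mm ahead of it (r.nose_length is the z of the fingertips in the tool frame, in m); z points along the fingers, x is the direction in which the jaws open and shut, and the axes are right-handed (so a half turn about z gives the same grasp; the last joint's range is limited). The gripper opens to 94 mm and grips with 3 to 60 N. Pads are 16 mm wide; open, the fingers measure 119 mm over their backs; the gripper's body (75 mm by 177 mm) begins 78 mm behind the grasp point.
Start: joints at [1.096, 0.276, 1.505, -0, 1.361, -0.121], TCP at [0.199, 0.539, 0.23] pointing down, gripper open.
Joint ranges: [-2.89, 2.89], [-0.75, 2.08], [0.22, 2.7], [-1.18, 4.32], [0.11, 2.71], [-2.7, 2.7]. Speed limits (rad/s): [2.57, 2.57, 3.14, 3.14, 3.14, 3.14].

### API

Orientations are given as a unit quaternion [w, x, y, z].
In Python, from plant import r, gripper_to, inverse_kinematics, vision, models, telemetry gives the robot as it stands. Calls block until the motion is done:
- r.move_to(position, orientation): joint-space move of the TCP to a pose.
- r.move_l(position, rot=None, vel=0.15, guard=None): straight line of the TCP; rot=None keeps the orientation; vel is the mean speed in m/s. With guard (N) it stops when the force on the tool has changed by that much, and returns True; else False.
- r.movej(angles): joint-space move.
- gripper_to(opening, f_grip=None): finger opening in m; f_grip is the grip in N (None keeps the last); returns when the fingers have stopped.
- r.hold(seconds).
- inverse_kinematics(position, orientation): joint angles nearest the present ones, or None.
- vision.snapshot(name): name is "scene" or "top"; returns the picture (384x512x3 uint8, red, green, blue); there is no depth.
- vision.get_calibration(name): a dict with "fx", "fy", "cx", "cy" (pixels), "D" ([k1, k2, p1, p2, k3] as OpenCV has them; the pictures are not rectified), "position" and "orientation" of the camera in the world. Camera axes: x right, y down, z forward; pixel columns grow to the right and rows downward; lengths in m; the calibration is good to about 2 mm. A picture is of the moment at which its call begins. get_calibration takes no time and is no camera call.
A pose or a line that the arm cannot do raises r.PlanningError and nothing moves.
- r.sign_off(): hands the job in, once; it reports no verdict.
Trained networks look in the newest picture that a camera, given by its name, has taken for a name from the list of things; names that differ only in an ending like _2 or _b are one class to them, and where a whole thing is asked for, a point or a joint stands for the part that bears it (a point fixed in the world has none). Each returns a list of dicts, best first, with "score" (0 to 1); they miss things now and then, are a little off and sometimes report something else, mostly with a low value. They report only what shows in the picture. A call takes as long as a camera call.
- models.boxes_of(thing, camera): "at" ([x, y, z] in m, in world coordinates, good to about 4 mm: the middle of the surface that is visible of it).
- models.regions_of(thing, camera): "pixels" (384x512 bool, what is visible of it).
- models.mark_of(thing, camera): "at" ([x, y, z] in m, in world coordinates, good to about 4 mm: a listed point, or the origin of a listed thing).
Readings, each from a call of its own:
- telemetry.current_t(): time.
- telemetry.current_joints(): joint angles.
- telemetry.current_dq(): joint speeds.
- telemetry.current_joint_efforts(): joint torques, N m.
- telemetry.current_ee_pos(): TCP position.
- telemetry.current_tool_rot(): TCP orientation.
- telemetry.current_wrist_force(): force on the tool from outside, world axes, zero at the start.
- telemetry.current_torque(): the same for the moment, N m.
- telemetry.current_opening(): finger opening in m.
Only numpy, scipy, OpenCV 4.12 (cv2) and the standard library are available. Lean on these libraries where they do the work, as an engineer would, in place of code of your own. Each camera call takes 0.05 s, during which the arm holds its last target.

## Working session

There is one attempt and no reset: what is moved stays moved. The work goes in short steps, each a Python script; the robot and the scene stay as the last script left them, time stands still between calls to the robot, and variables do not carry over. Pictures are saved under pics/ and viewed, and the job is handed in when it is done.

```bash
mkdir -p pics; ls
python3 - <<'E'
from plant import r, vision, models, telemetry
import cv2
for n in ["scene","top"]:
    im=vision.snapshot(n); cv2.imwrite(f"pics/{n}0.png",im[:,:,::-1])
    c=vision.get_calibration(n); print(n,c)
    for t in ["console","fader_top","pointer","guard_bar","guard_hinge","toggle_tip","tin_a","stone_core","mortar","steel_can"]:
        print(t,[(d["at"],round(d["score"],2)) for d in models.mark_of(t,n)[:2]])
print(telemetry.current_t())
E
```

```text
pics
scene {'fx': 474.1852836010415, 'fy': 474.1852836010415, 'cx': 259.88535950960596, 'cy': 189.79195459576957, 'D': array([0.00103202, 0.        , 0.        , 0.        , 0.        ]), 'position': array([-0.21255459, -0.38644369,  0.9531217 ]), 'orientation': array([-0.31826683,  0.81398441, -0.44897379,  0.18589822])}
console [([0.5055, -0.0587, -0.0002], 0.57), ([0.4297, -0.0099, 0.1172], 0.25)]
fader_top [([0.4835, -0.1342, 0.1096], 0.74), ([0.4308, -0.0102, 0.1184], 0.2)]
pointer [([0.5433, -0.1433, 0.0518], 0.49), ([0.4299, -0.2871, 0.0008], 0.44)]
guard_bar [([0.4322, -0.0081, 0.1189], 0.89)]
guard_hinge []
toggle_tip []
tin_a [([0.4979, -0.2753, -0.002], 0.59), ([0.4834, -0.1378, 0.1114], 0.35)]
stone_core [([0.4311, -0.2856, 0.0009], 0.77), ([0.5398, -0.1392, 0.0549], 0.32)]
mortar [([0.495, 0.3262, -0.0048], 0.66)]
steel_can [([0.3839, 0.3358, 0.0003], 0.83)]
top {'fx': 483.3789406489676, 'fy': 483.3789406489676, 'cx': 255.74363861190142, 'cy': 199.487248205933, 'D': array([-0.20319553,  0.        ,  0.        ,  0.        ,  0.        ]), 'position': array([0.4006485 , 0.00835593, 1.2775479 ]), 'orientation': array([-0.02952203,  0.70857049, -0.70483134,  0.01640404])}
console [([0.5064, -0.056, -0.0008], 0.84)]
fader_top [([0.4835, -0.1359, 0.1174], 0.71)]
pointer [([0.5402, -0.1399, 0.0545], 0.67)]
guard_bar [([0.4326, -0.0129, 0.1173], 0.58)]
guard_hinge []
toggle_tip []
tin_a [([0.4976, -0.2766, 0.001], 0.92)]
stone_core [([0.4302, -0.2852, 0.0011], 0.57)]
mortar [([0.4972, 0.326, -0.0023], 0.71)]
steel_can [([0.3774, 0.3394, -0.0018], 0.77)]
1.1
```

View pics/scene0.png

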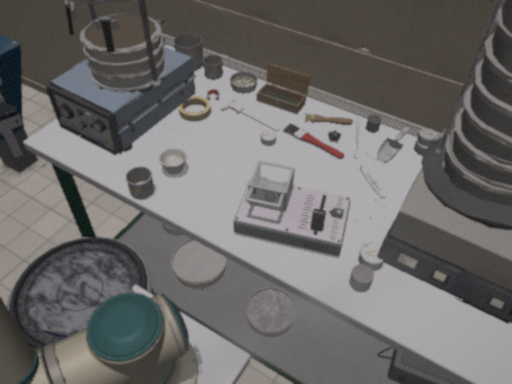

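View pics/top0.png

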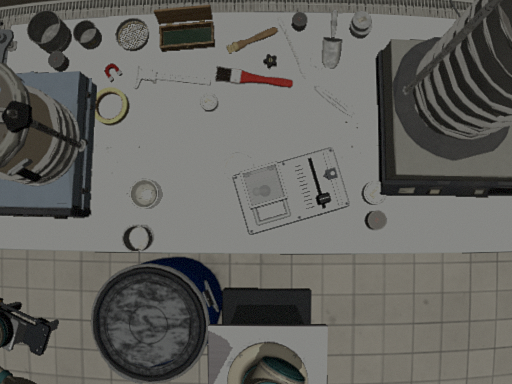

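The pictures show the console yawed by about 16°. The cover (about 268,190 in top) is shut, the fader (323,198) sits near the front and the pointer (331,172) is further back. I'll zoom in to measure.

```bash
cat > h.py <<'E'
import numpy as np, cv2
from scipy.spatial.transform import Rotation as R
def ray(c,px):
    K=np.array([[c['fx'],0,c['cx']],[0,c['fy'],c['cy']],[0,0,1]])
    u=cv2.undistortPoints(np.array([[px]],float),K,c['D'])[0,0]
    q=c['orientation']; M=R.from_quat([q[1],q[2],q[3],q[0]]).as_matrix()
    return M@np.array([u[0],u[1],1.])
def at_z(c,px,z):
    d=ray(c,px); p=c['position']; return p+d*(z-p[2])/d[2]
def proj(c,P):
    K=np.array([[c['fx'],0,c['cx']],[0,c['fy'],c['cy']],[0,0,1]])
    q=c['orientation']; M=R.from_quat([q[1],q[2],q[3],q[0]]).as_matrix().T
    return cv2.projectPoints(np.array(P,float).reshape(-1,1,3),cv2.Rodrigues(M)[0],-M@c['position'],K,c['D'])[0][:,0]
E
python3 - <<'E'
import cv2,numpy as np
a=cv2.imread('pics/top0.png')[140:240,225:355]
cv2.imwrite('pics/topz.png',cv2.resize(a,None,fx=6,fy=6,interpolation=cv2.INTER_CUBIC))
a=cv2.imread('pics/scene0.png')[155:255,230:360]
cv2.imwrite('pics/scenez.png',cv2.resize(a,None,fx=6,fy=6,interpolation=cv2.INTER_CUBIC))
E
```

```text
(no output)
```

View pics/topz.png

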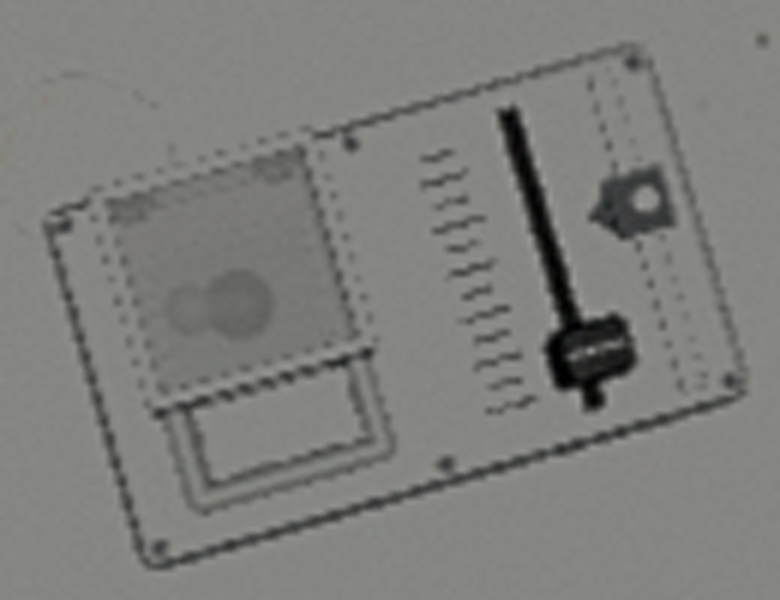

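View pics/scenez.png

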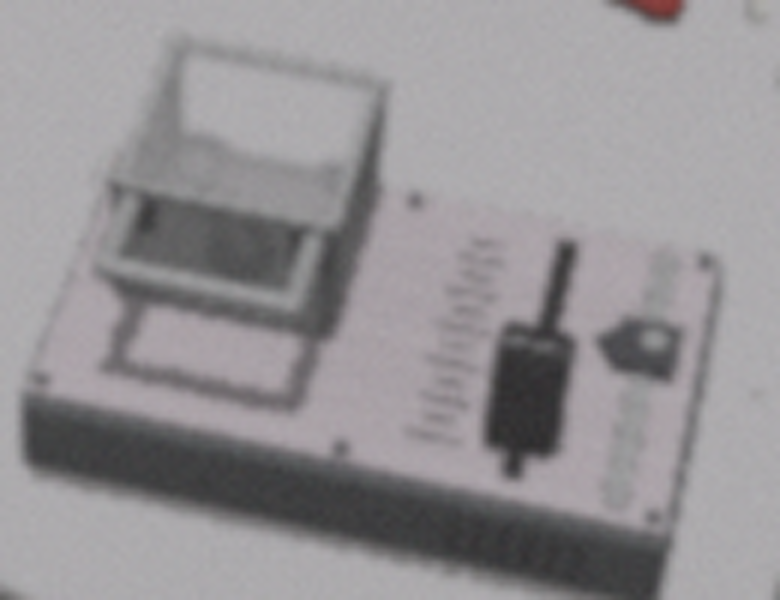

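Top zoom: the panel screws, pointer tip (~592,214) and white line (~597,351) are clear. Scene zoom: tip (~600,341) and line (~540,338).

Run:
```python
from h import *
from plant import vision
S=dict(top=((225,140),dict(FL=(160,548),FR=(730,381),RR=(633,62),RL=(65,224),MF=(447,464),MR=(350,143),tip=(592,214),line=(597,351),barL=(203,503),barR=(385,452),t0=(597,405),t1=(508,108))),
 scene=((230,155),dict(FL=(40,380),FR=(653,518),RR=(706,262),MF=(341,448),MR=(416,201),tip=(600,341),line=(540,338),barL=(105,268),barR=(300,305))))
for n,(o,d) in S.items():
    c=vision.get_calibration(n); P={}
    for k,p in d.items():
        z=.110 if k=='line' else .118 if 'bar' in k else .06 if k=='tip' else .055
        px=((p[0]+.5)/6-.5+o[0],(p[1]+.5)/6-.5+o[1]); P[k]=at_z(c,px,z)
    for k in P: print(n,k,P[k].round(4))
    a=[np.arctan2(*(P[s]-P[t])[[1,0]]) for s,t in ([('FL','FR'),('RL','RR')] if 'RL' in P else [('FL','FR')])]
    a=[x-np.pi/2 for x in a]; v=P['RR']-P['FR']; a.append(np.arctan2(v[1],v[0])); v=P['MR']-P['MF'];a.append(np.arctan2(v[1],v[0])); print('yaw',np.degrees(a))
    y=np.mean(a); ctr=(P['MF']+P['MR'])/2; print('ctr',ctr)
    ux=np.array([np.cos(y),np.sin(y),0]);uy=np.array([-ux[1],ux[0],0])
    for k in P: print(k,round((P[k]-ctr)@ux,4),round((P[k]-ctr)@uy,4))
```

```text
top FL [0.4005 0.0422 0.055 ]
top FR [ 0.472 -0.199  0.055]
top RR [ 0.6083 -0.1585  0.055 ]
top RL [0.5375 0.0834 0.055 ]
top MF [ 0.4365 -0.0786  0.055 ]
top MR [ 0.5726 -0.0375  0.055 ]
top tip [ 0.5422 -0.1398  0.06  ]
top line [ 0.4807 -0.1355  0.11  ]
top barL [0.4186 0.0234 0.118 ]
top barR [ 0.4393 -0.0493  0.118 ]
top t0 [ 0.4616 -0.1422  0.055 ]
top t1 [ 0.588  -0.1048  0.055 ]
yaw [16.52547004 16.32250999 16.54187654 16.82714018]
ctr [ 0.50452896 -0.05804008  0.055     ]
FL -0.0712 0.1257
FR -0.0713 -0.1259
RR 0.0709 -0.1259
RL 0.0719 0.1262
MF -0.0711 -0.0003
MR 0.0711 0.0003
tip 0.0129 -0.0891
line -0.0449 -0.0674
barL -0.0592 0.1025
barR -0.06 0.0269
t0 -0.0651 -0.0684
t1 0.0667 -0.0686
scene FL [0.4009 0.0454 0.055 ]
scene FR [ 0.4726 -0.1976  0.055 ]
scene RR [ 0.6092 -0.1578  0.055 ]
scene MF [ 0.4367 -0.0763  0.055 ]
scene MR [ 0.5735 -0.0359  0.055 ]
scene tip [ 0.5402 -0.1406  0.06  ]
scene line [ 0.4867 -0.1338  0.11  ]
scene barL [0.4196 0.0256 0.118 ]
scene barR [ 0.4444 -0.0492  0.118 ]
yaw [16.42600394 16.23700678 16.41866996]
ctr [ 0.50509272 -0.05611011  0.055     ]
FL -0.0714 0.1268
FR -0.0711 -0.1266
RR 0.0713 -0.1269
MF -0.0713 -0.0001
MR 0.0713 0.0001
tip 0.0099 -0.0909
line -0.0395 -0.0694
barL -0.0591 0.1025
barR -0.0563 0.0237
```

```bash
cat >> h.py <<'E'
C=np.array([.5048,-.0571]); Y=np.radians(16.45)
def W(x,y,z): return np.array([C[0]+x*np.cos(Y)-y*np.sin(Y),C[1]+x*np.sin(Y)+y*np.cos(Y),z])
def L(p): d=np.array(p)[:2]-C; return np.array([d[0]*np.cos(Y)+d[1]*np.sin(Y),-d[0]*np.sin(Y)+d[1]*np.cos(Y)])
def Q(ang): # tool down, jaw axis at world angle ang (rad) 
    x=np.array([np.cos(ang),np.sin(ang),0]);z=np.array([0,0,-1.]);y=np.cross(z,x)
    q=R.from_matrix(np.c_[x,y,z]).as_quat(); return np.array([q[3],q[0],q[1],q[2]])
E
python3 - <<'E'
from h import *
from plant import *
print(telemetry.current_tool_rot(), [Q(a).round(3) for a in (0,1.57)], telemetry.current_opening())
for n,p in dict(via=np.array([.25,.2,.3]),fad=W(-.043,-.068,.2),fad2=W(-.043,-.068,.098),bar=W(-.058,.065,.124),barop=W(.132,.065,.194),tog=W(.018,.12,.115)).items():
    for a in (0,90,180,270):
        q=inverse_kinematics(p,Q(Y+np.radians(a))); print(n,a,None if q is None else np.round(q,2))
E
```

```text
[-2.36498683e-05  8.20509985e-01  5.71632192e-01  2.87556543e-05] [array([0., 1., 0., 0.]), array([0.   , 0.707, 0.707, 0.   ])] 0.09402015266568364
via 0 [ 0.46 -0.16  1.81 -0.    1.49  0.17]
via 90 [ 0.46 -0.16  1.81 -0.    1.49 -1.4 ]
via 180 None
via 270 [ 0.46 -0.16  1.81 -0.    1.49  1.74]
fad 0 [-0.41  0.19  1.71 -0.    1.25 -0.7 ]
fad 90 [-0.41  0.19  1.71 -0.    1.25 -2.27]
fad 180 [-0.41  0.19  1.71 -0.    1.25  2.44]
fad 270 [-0.41  0.19  1.71 -0.    1.25  0.87]
fad2 0 [-0.41  0.28  1.86 -0.    1.   -0.7 ]
fad2 90 [-0.41  0.28  1.86 -0.    1.   -2.27]
fad2 180 [-0.41  0.28  1.86 -0.    1.    2.44]
fad2 270 [-0.41  0.28  1.86 -0.    1.    0.87]
bar 0 [-0.19  0.15  1.96 -0.    1.03 -0.47]
bar 90 [-0.19  0.15  1.96 -0.    1.03 -2.05]
bar 180 [-0.19  0.15  1.96 -0.    1.03  2.67]
bar 270 [-0.19  0.15  1.96 -0.    1.03  1.1 ]
barop 0 [-0.04  0.36  1.48 -0.    1.31 -0.33]
barop 90 [-0.04  0.36  1.48 -0.    1.31 -1.9 ]
barop 180 None
barop 270 [-0.04  0.36  1.48 -0.    1.31  1.24]
tog 0 [-0.01  0.25  1.86 -0.    1.04 -0.3 ]
tog 90 [-0.01  0.25  1.86 -0.    1.04 -1.87]
tog 180 None
tog 270 [-0.01  0.25  1.86 -0.    1.04  1.27]
```

Run:
```python
from h import *
from plant import *
T=telemetry.current_t
q=Q(Y-np.pi/2)
r.move_l([.25,.2,.3],q,vel=.35)
r.move_to(W(-.043,-.068,.20),q)
gripper_to(.06,f_grip=12)
print(r.move_l(W(-.043,-.068,.101),vel=.12,guard=8), telemetry.current_ee_pos())
gripper_to(.02); print('open',telemetry.current_opening(),telemetry.current_wrist_force(),T())
print(r.move_l(W(.0118,-.068,.101),vel=.06,guard=15),telemetry.current_wrist_force())
import cv2
gripper_to(.06)
r.move_l(W(.0118,-.068,.17),vel=.2)
r.move_to(W(-.09,.065,.21),Q(Y))
for n in ["scene","top"]:
    im=vision.snapshot(n); cv2.imwrite(f"pics/{n}1.png",im[:,:,::-1])
    for t in ["fader_top","pointer"]:
        print(n,t,[(L(d["at"]).round(4),round(d["score"],2)) for d in models.mark_of(t,n)[:2]])
    o=(225,140) if n=='top' else (230,155)
    cv2.imwrite(f'pics/{n}1z.png',cv2.resize(im[o[1]:o[1]+100,o[0]:o[0]+130,::-1],None,fx=6,fy=6,interpolation=cv2.INTER_CUBIC))
print(T())
```

```text
False [ 0.48338885 -0.13472882  0.10155769]
open 0.029994983573423672 [ 0.37857569 -2.11627881  1.87844903] 7.55
False [ 1.82322606 -2.9519187   3.31608865]
scene fader_top [(array([ 0.0143, -0.0676]), 0.78)]
scene pointer [(array([ 0.0134, -0.0882]), 0.51)]
top fader_top [(array([ 0.0137, -0.0697]), 0.52)]
top pointer [(array([ 0.0133, -0.0901]), 0.41)]
11.3583
```

View pics/top1z.png

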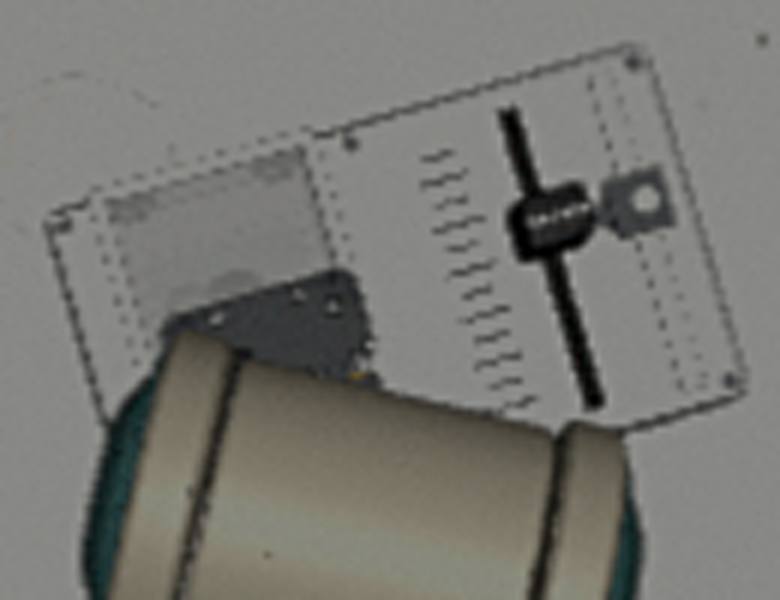

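View pics/scene1z.png

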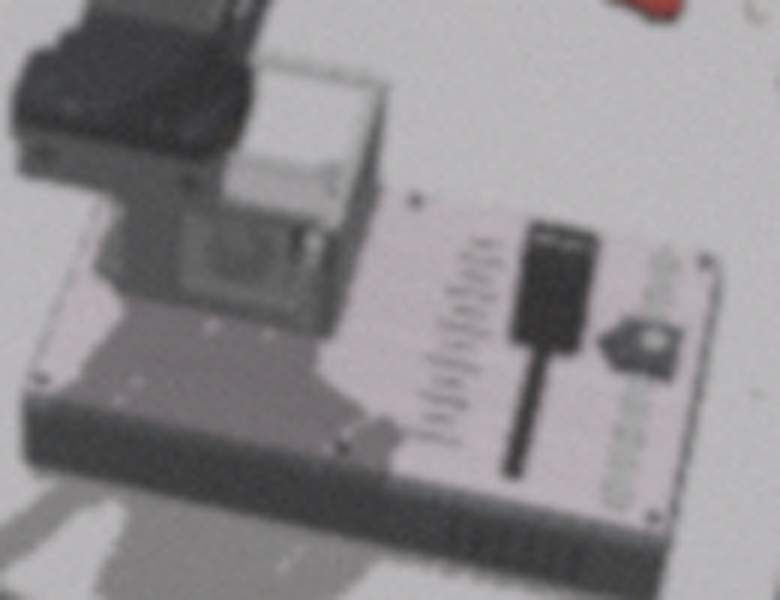

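Fader line is now at about (558,215) in the top zoom and (562,236) in the scene zoom, beside the tip. I'll check by my own triangulation, then lift the cover.

Run:
```python
from h import *
from plant import *
for n,o,p,t,b in (("top",(225,140),(558,215),(594,214),None),("scene",(230,155),(562,236),(600,341),(544,350))):
    c=vision.get_calibration(n)
    f=lambda p,z:L(at_z(c,((p[0]+.5)/6-.5+o[0],(p[1]+.5)/6-.5+o[1]),z)).round(4)
    print(n,f(p,.110),f(t,.055),f(t,.066), b and f(b,.055))
```

```text
top [ 0.0121 -0.069 ] [ 0.0126 -0.0915] [ 0.0118 -0.0898] None
scene [ 0.0172 -0.0671] [ 0.0147 -0.09  ] [ 0.005  -0.0902] [ 0.0033 -0.0684]
```

Run:
```python
from h import *
from plant import vision
out=[]
for n,o,w in (("top",(305,160),(40,40)),("scene",(305,182),(45,45))):
    c=vision.get_calibration(n)
    im=cv2.imread(f'pics/{n}1.png')[o[1]:o[1]+w[1],o[0]:o[0]+w[0]]
    big=cv2.resize(im,(400,560) if 0 else (390,390),interpolation=cv2.INTER_CUBIC); s=390/w[0]
    ov=big.copy()
    g=lambda P:[tuple(int(v) for v in ((p-np.array(o)+.5)*s).round()) for p in proj(c,P)]
    fx=.0125
    B=[(fx+a,-.068+b) for a,b in((-.012,-.015),(.012,-.015),(.012,.015),(-.012,.015))]
    for z in(.055,.11):
        p=g([W(*b,z) for b in B]); cv2.polylines(ov,[np.array(p)],True,(0,255,0) if z>.1 else (255,128,0),1)
    p=g([W(fx,-.083,.11),W(fx,-.053,.11),W(.0125,-.088,.055),W(.0125,-.088,.066)])
    cv2.line(ov,p[0],p[1],(0,255,255),1); cv2.line(ov,p[2],p[3],(0,0,255),2)
    out.append(np.hstack([big,ov]))
cv2.imwrite('pics/ov1.png',cv2.resize(np.vstack(out),(600,600)))
```

```text
(no output)
```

View pics/ov1.png

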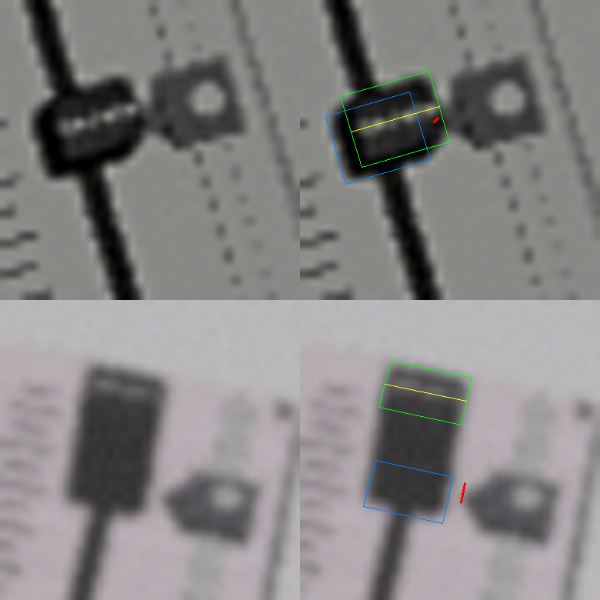

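Top agrees to under 1 mm, but the blurrier scene view hints at +3–5 mm. I'll average more network readings.

Run:
```python
from h import *
from plant import *
for n in("top","scene"):
    A=[];B=[]
    ims=[]
    for i in range(4):
        ims.append(vision.snapshot(n).astype(float))
        for t,l in(("fader_top",A),("pointer",B)):
            m=models.mark_of(t,n)
            if m and abs(L(m[0]['at'])[0]-.012)<.02: l.append(L(m[0]['at'])[0]*1000)
    print(n,np.round(A,1),np.round(B,1),np.mean(A)-np.mean(B))
print(telemetry.current_t())
```

```text
top [14.4 15.5 13.8] [10.1  9.8  9.7] 4.655169363325161
scene [13.1 15.1 13.9 13.2] [15.  11.  13.3] 0.7725721640017031
12.5583
```

```bash
cat >> h.py <<'E'
def bar(a,dx=0.,dz=0.):
    return W(.072-.130*np.cos(a)+.060*np.sin(a)+dx,.065,.058+.130*np.sin(a)+.060*np.cos(a)+.006+dz)
E
python3 - <<'E'
from h import *
from plant import *
import cv2
T=telemetry.current_t
gripper_to(.036,f_grip=15)
r.move_l(bar(0,dz=.07),Q(Y),vel=.2)
print(r.move_l(bar(0),vel=.12,guard=8), telemetry.current_ee_pos(),bar(0))
gripper_to(.005); print('open',telemetry.current_opening(),telemetry.current_wrist_force().round(1),T())
for a in np.linspace(0,1.58,14)[1:]:
    if r.move_l(bar(a),vel=.12,guard=25): print('guard',a); break
    print(round(a,2),telemetry.current_wrist_force().round(1),round(telemetry.current_opening(),4))
print(T())
for n in ["scene","top"]:
    im=vision.snapshot(n); cv2.imwrite(f"pics/{n}2.png",im[:,:,::-1])
a=np.hstack([cv2.imread(f'pics/{n}2.png')[y:y+130,x:x+130] for n,x,y in(("scene",230,125),("top",225,120))])
cv2.imwrite('pics/c2.png',cv2.resize(a,None,fx=3,fy=3,interpolation=cv2.INTER_CUBIC))
E
```

```text
False [ 0.43107999 -0.01134502  0.12463738] [ 0.4307675  -0.01118498  0.124     ]
open 0.00987691999481514 [-2.7 -1.   4.4] 14.725
0.12 [-3.4 -2.7  3.3] 0.0094
0.24 [-5.  -3.6  4.7] 0.0094
0.36 [-6.7 -3.8  7.9] 0.0092
0.49 [-7.3 -2.6 11.7] 0.0095
0.61 [-7.5 -1.9 12.9] 0.0095
0.73 [-3.9 -0.1 12.5] 0.0093
0.85 [-2.   0.6  7.2] 0.0093
0.97 [0.3 0.1 4.7] 0.0094
1.09 [ 0.6 -0.1  2.5] 0.0096
1.22 [ 1.3 -0.6  2.3] 0.0095
1.34 [ 1.7 -1.3  0.3] 0.0094
1.46 [ 1.6 -1.3  0.4] 0.0096
1.58 [ 2.9 -1.7  0.6] 0.0094
18.5167
```

View pics/c2.png

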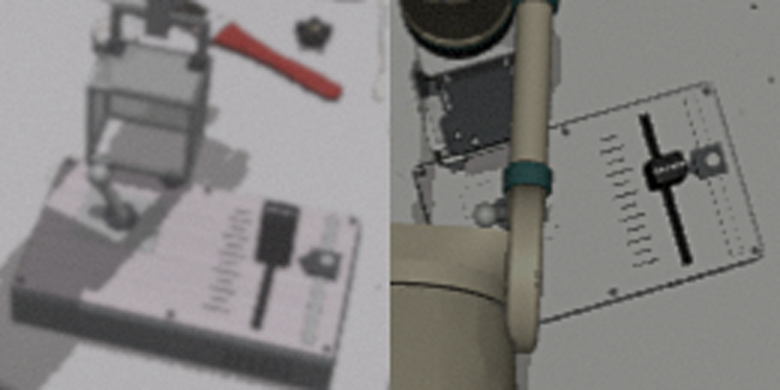

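The cover is upright (scene, ~150,110) and the toggle ball is at left (100,175), still off. Next I throw the toggle.

Run:
```python
from h import *
from plant import *
import cv2
T=telemetry.current_t
gripper_to(.036)
p=bar(1.58); r.move_l(p+[0,0,.06],vel=.2)
q=Q(Y-np.pi/2)
r.move_to(W(.018,.122,.24),q)
gripper_to(0.0,f_grip=20)
print(r.move_l(W(.018,.122,.118),vel=.15,guard=8),T())
g=r.move_l(W(.018,.056,.118),vel=.06,guard=12)
print(g,L(telemetry.current_ee_pos()).round(4),telemetry.current_wrist_force().round(1),T())
r.move_l(W(.018,.085,.118),vel=.15); r.move_l(W(.018,.1,.25),vel=.25)
r.move_to(W(-.11,.1,.27),q)
for n in ["scene","top"]:
    im=vision.snapshot(n); cv2.imwrite(f"pics/{n}3.png",im[:,:,::-1])
    for t in ["toggle_tip","guard_bar"]: print(n,t,[(L(d["at"]).round(4),np.round(d['at'][2],3),round(d["score"],2)) for d in models.mark_of(t,n)[:2]])
a=np.hstack([cv2.imread(f'pics/{n}3.png')[y:y+130,x:x+130] for n,x,y in(("scene",230,125),("top",225,120))])
cv2.imwrite('pics/c3.png',cv2.resize(a,None,fx=3,fy=3,interpolation=cv2.INTER_CUBIC))
print(T())
```

```text
False 22.7583
True [0.0175 0.0642] [0.3 2.3 1.5] 23.6917
scene toggle_tip [(array([0.0184, 0.0434]), np.float64(0.101), 0.66)]
scene guard_bar [(array([0.1352, 0.0664]), np.float64(0.19), 0.65)]
top toggle_tip [(array([0.0214, 0.0393]), np.float64(0.099), 0.5)]
top guard_bar [(array([0.136 , 0.0617]), np.float64(0.19), 0.93)]
25.5417
```

View pics/c3.png

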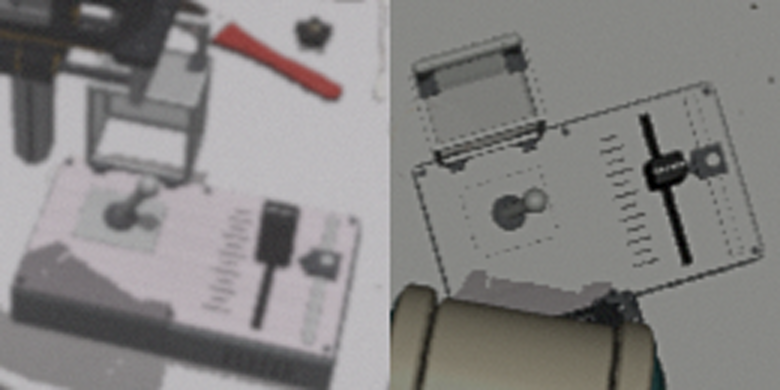

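Toggle ball is now right of its pivot (top ~535,200), and both networks put the tip at y≈41 mm, so it is fully over. Next I close the cover.

Run:
```python
from h import *
from plant import *
import cv2
T=telemetry.current_t
gripper_to(.040,f_grip=15)
a0=1.58
r.move_to(bar(a0,dz=.09),Q(Y))
print(r.move_l(bar(a0,dx=.001),vel=.15,guard=8),T())
gripper_to(.005); print('open',telemetry.current_opening(),telemetry.current_wrist_force().round(1))
for a in np.linspace(a0,0,14)[1:]:
    if r.move_l(bar(a),vel=.12,guard=25): print('guard',a); break
    print(round(a,2),telemetry.current_wrist_force().round(1),round(telemetry.current_opening(),4))
g=r.move_l(bar(0,dz=-.006),vel=.04,guard=14); print('press',g,telemetry.current_ee_pos().round(4),telemetry.current_wrist_force().round(1))
gripper_to(.040)
r.move_l(bar(0,dz=.1),vel=.2)
r.move_to(W(-.2,.065,.28),Q(Y))
for n in ["scene","top"]:
    F=[];P=[]
    for i in range(3):
        im=vision.snapshot(n)
        for t,l in(("fader_top",F),("pointer",P)):
            m=models.mark_of(t,n)
            if m: l.append((L(m[0]['at'])[0]*1000).round(1))
    cv2.imwrite(f"pics/{n}4.png",im[:,:,::-1]); print(n,F,P)
    for t in ["toggle_tip","guard_bar"]: print(n,t,[(L(d["at"]).round(4),np.round(d['at'][2],3),round(d["score"],2)) for d in models.mark_of(t,n)[:2]])
a=np.hstack([cv2.imread(f'pics/{n}4.png')[y:y+100,x:x+130] for n,x,y in(("scene",230,155),("top",225,140))])
cv2.imwrite('pics/c4.png',cv2.resize(a,None,fx=3,fy=3,interpolation=cv2.INTER_CUBIC))
print(T())
```

```text
False 28.3667
open 0.00914376889709016 [0.2 0.4 1.5]
1.46 [1.5 0.5 4.5] 0.0092
1.34 [0.5 1.3 6. ] 0.0091
1.22 [0.3 0.2 6.9] 0.0091
1.09 [-1.8 -0.5  6.9] 0.0095
0.97 [-2.8 -0.3  7.3] 0.0093
0.85 [-2.9 -0.6  5.2] 0.0094
0.73 [-3.1 -0.1  5.4] 0.0095
0.61 [-3.9 -0.1  3.3] 0.0094
0.49 [-2.3 -0.4  1.7] 0.0094
0.36 [-1.9  0.4 -0.5] 0.0092
0.24 [-0.8  0.9 -1.2] 0.0091
0.12 [-2.3  0.1 -2.2] 0.0094
0.0 [-1.4  1.  -1.3] 0.0095
press True [ 0.4305 -0.0116  0.1201] [0.1 0.4 0.6]
scene [np.float64(12.3), np.float64(13.8), np.float64(9.6)] [np.float64(13.0), np.float64(12.0), np.float64(11.4)]
scene toggle_tip []
scene guard_bar [(array([-0.0587,  0.0662]), np.float64(0.12), 0.56)]
top [np.float64(12.5), np.float64(14.9)] [np.float64(11.8), np.float64(11.2), np.float64(13.1)]
top toggle_tip []
top guard_bar [(array([-0.0547,  0.0623]), np.float64(0.121), 0.85)]
36.05
```

View pics/c4.png

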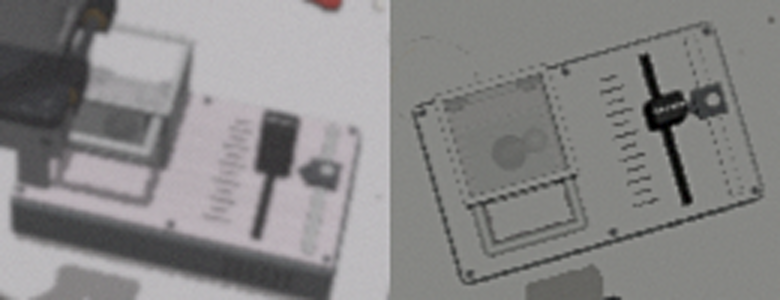

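Cover shut, fader at the pointer. I'll check the cover's seating by registering its bar region against the first (shut) pictures.

Run:
```python
import cv2,numpy as np
f=lambda n:cv2.imread(n,0).astype(np.float32)
a,b=f('pics/top0.png'),f('pics/top4.png')
for nm,(x0,y0,x1,y1) in dict(bar=(250,198,294,228),fixed=(282,150,352,165)).items():
    A=a[y0:y1,x0:x1];B=b[y0:y1,x0:x1]
    M=np.eye(2,3,dtype=np.float32)
    cc,M=cv2.findTransformECC(A,B,M,cv2.MOTION_TRANSLATION); print(nm,cc,M[:,2])
a,b=f('pics/scene0.png'),f('pics/scene4.png')
for nm,(x0,y0,x1,y1) in dict(bar=(266,165,298,215),).items():
    cc,M=cv2.findTransformECC(a[y0:y1,x0:x1],b[y0:y1,x0:x1],np.eye(2,3,dtype=np.float32),cv2.MOTION_TRANSLATION); print('scene',nm,cc,M[:,2])
```

```text
bar 0.9993583487839632 [ 0.01237093 -0.00433324]
fixed 0.9996968714839564 [0.0085942  0.00773902]
scene bar 0.998908196070499 [-0.00123578 -0.02152553]
```

The cover matches its initial shut position to within 0.02 px. Handing in.

Run:
```python
from plant import *
print(telemetry.current_wrist_force().round(1),telemetry.current_t()); r.sign_off()
```

```text
[0.6 0.3 0.6] 36.05
the job is handed in; nothing more can be done
```

I set the fader at the pointer with the cover shut, then opened the cover to about 1.58 rad. I threw the toggle over to the fader side until it hit its stop, then shut the cover and pressed it down. I handed the job in at 36 s of the 67 s allowed; it gave no verdict.

**Last checks:**
- **Cover:** its bar sits within 0.02 px of where it was in the first pictures, when it was shut.
- **Toggle:** before closing, the tip was at y ≈ 41 mm (fully over is 43 mm). In the top picture the ball still lies on the fader side under the shut cover; the networks could not see it then.
- **Fader:** the last network averages put it about 0.5 mm past the pointer's tip, and my own reading of the top picture agreed to under 1 mm.
- **Disagreements on the fader:** earlier, before the cover was opened, the blurrier scene view suggested about 5 mm past the tip by my own reading. One set of top-view network readings gave 4.7 mm. Both are still inside the 6 mm allowed, so I left the fader alone.
- **Bystanders:** the arm stayed clear of the loose things, but I did not measure their positions again at the end.

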